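# Set out the check weights in order beside the balance

### The job

Set the four steel weights out on the aluminium plate, ready for checking the balance: one standing upright in the middle of each engraved ring, in order of size, with the smallest at the end nearest the balance and the largest at the far end. Set each one down gently, without dropping it or knocking any over, and leave the little brown oil bottle where it stands.

Things in the scene. Friction and masses are not known exactly. Their poses are not given: they have to be found in the camera images.
- w500_mid (a point): the largest of the four polished steel weights (500 g): an upright cylinder 38 mm in diameter and 51 mm tall with a narrower lifting knob (28 mm wide) on top, 66 mm tall in all, loose, standing on the bench at the start; the point is on its axis half-way up (33 mm above its foot), z up
- w200_mid (a point): the second largest of the four polished steel weights (200 g): an upright cylinder 28 mm in diameter and 37 mm tall with a narrower lifting knob (21 mm wide) on top, 48 mm tall in all, loose, standing on the bench at the start; the point is on its axis half-way up (24 mm above its foot), z up
- w100_mid (a point): the second smallest of the four polished steel weights (100 g): an upright cylinder 22 mm in diameter and 30 mm tall with a narrower lifting knob (16 mm wide) on top, 39 mm tall in all, loose, standing on the bench at the start; the point is on its axis half-way up (19.5 mm above its foot), z up
- w50_mid (a point): the smallest of the four polished steel weights (50 g): an upright cylinder 18 mm in diameter and 24 mm tall with a narrower lifting knob (13 mm wide) on top, 31 mm tall in all, loose, standing on the bench at the start; the point is on its axis half-way up (15.5 mm above its foot), z up
- ring_1: one of four equal dark rings (44 mm across, with a centre dot) engraved in a row, 80 mm apart, along a fixed bare-aluminium plate, 64 mm wide, 320 mm long and 12 mm thick, lying flat on the bench; this is the ring at the end on the +y side (the robot's left). The origin is the ring's centre on the plate's top face (12 mm above the bench); its y axis runs along the row, its x axis across the plate, z up
- ring_2: one of four equal dark rings (44 mm across, with a centre dot) engraved in a row, 80 mm apart, along a fixed bare-aluminium plate, 64 mm wide, 320 mm long and 12 mm thick, lying flat on the bench; this is the ring second from the +y (left) end. The origin is the ring's centre on the plate's top face (12 mm above the bench); its y axis runs along the row, its x axis across the plate, z up
- ring_3: one of four equal dark rings (44 mm across, with a centre dot) engraved in a row, 80 mm apart, along a fixed bare-aluminium plate, 64 mm wide, 320 mm long and 12 mm thick, lying flat on the bench; this is the ring third from the +y (left) end. The origin is the ring's centre on the plate's top face (12 mm above the bench); its y axis runs along the row, its x axis across the plate, z up
- ring_4: one of four equal dark rings (44 mm across, with a centre dot) engraved in a row, 80 mm apart, along a fixed bare-aluminium plate, 64 mm wide, 320 mm long and 12 mm thick, lying flat on the bench; this is the ring at the end on the -y side (the robot's right). The origin is the ring's centre on the plate's top face (12 mm above the bench); its y axis runs along the row, its x axis across the plate, z up
- balance_panel (a point): the top-loading precision balance: low white housing 300 x 200 mm, 86 mm tall, with a square 168 mm steel pan and a display and keys on its front; it stands fixed on the bench off one end of the plate, left (+y) or right (-y), with a grey centrifuge with a round black lid off the other end; the point is in the middle of its front panel, 75 mm above the bench, 100 mm to the front (-x) of the centre of its housing
- oil: small brown glass oil bottle with a black cap, 30 mm in diameter, 62 mm tall, loose, standing in the same row as the weights; origin at the centre of its underside, z up. Not to be moved
Mind the look-alikes: they are no part of the job. Leave any pink or purple look-alike of the part that bears w500_mid alone.

How it is judged:
By the outcome, as a careful person would: the job done as asked, in the order asked, and still so for the second after the job is handed in, with the robot touching nothing.
It also fails if it takes over 112 s, if anything falls off the work surface, if the arm or the gripper's body presses on something with over 40 N, if the wrist force passes 120 N, or if a joint passes its speed limit or range.

### The arm

A 7-joint arm with a two-finger parallel gripper is mounted at the origin on the work surface. World frame = base frame: x ahead of the robot, y to its left, z up, the work surface at z = 0. Lengths are in m, angles in rad, forces in N, time in s.
With the tool pointing down it reaches from about 0.4 to 0.85 m from the base axis. Payload 4.5 kg.
Tool frame: the origin (TCP) lies between the finger pads; the fingertips stand 19 mm ahead of it and the grasp point (between the pads) is the TCP (r.tips_ahead is the distance from the TCP to the fingertips, in m); z points along the fingers, y is the line along which they close (so a half turn about z gives the same grasp; the last joint's range is limited). The gripper opens to 88 mm and grips with 3 to 60 N. Pads are 18 mm wide; open, the fingers measure 123 mm over their backs; the gripper's body (75 mm by 187 mm) begins 45 mm behind the grasp point.
Start: joints at [1.327, 0.689, -0.195, 1.565, 0.157, 0.902, -0.215], TCP at [0.171, -0.601, 0.258] pointing down, gripper open.
Joint ranges: [-3.01, 3.01], [-0.46, 2.08], [-1.47, 1.51], [0.13, 2.56], [-1, 4.14], [0.04, 2.09], [-2.66, 2.66]. Speed limits (rad/s): [2.57, 2.57, 3.14, 3.14, 3.14, 3.14, 3.14].

### API

Orientations are given as a unit quaternion [x, y, z, w].
In Python, from plant import r, cams, models gives the robot as it stands. The module is installed in compiled form; this text tells all that it offers.
- The arm moves only by the tool jog_arm, never from a script. Its arguments are lists of equal length, an entry for each row: "turn": the turn, a rotation vector about the tool's x, y, z in rad, a list of three; "translation": the shift along the tool's x, y, z in m, a list of three; "grip": the closure, from 0 (fully open) to 1 (shut). In form: {"turn": [[ax, ay, az], ...], "translation": [[tx, ty, tz], ...], "grip": [grip, ...]}. A call has 1 to 20 rows; each row is the pose to reach, as a shift and turn from the pose commanded when the call began, along the tool's axes at that moment; what a row does not reach only later rows make up. A row lasts 1/8 s, in which the tool goes at most 62.5 mm and 10.7 degrees, less where a joint would pass 70% of its speed; a pose out of reach is approached as far as the arm can. A call with a gripper value outside its range is refused whole. The fingers move at their own pace and stop on an object; "force" is the grip in N (left out, the last holds). Time passes only in rows, so rows that repeat a pose let the fingers close. It gives the time, the measured TCP pose, the force, the opening and the grip force at its end, in the units of the state.
- r.get_state(): the state, without advancing time (a new reading comes with each control period).
- cams.snapshot(name): name is "scene" or "top" or "wrist"; returns the picture (400x640x3 uint8, red, green, blue); there is no depth.
- cams.camera_params(name): a dict with "fx", "fy", "cx", "cy" (pixels), "k1" (the pictures are not rectified: a ray, as slopes to the right and down, at radius r is drawn at 1 + k1 r^2 times it, then the intrinsics apply), "eye" and "orientation" of the camera in the world. Camera axes: x right, y up, looking along -z (the intrinsics and any distortion apply to the point x, -y, -z); pixel columns grow to the right and rows downward; lengths in m; the calibration is good to about 2 mm. A picture is of the moment at which its call begins: read the wrist's pose just before it. camera_params takes no time and is no camera call; for the wrist camera it gives the pose at the moment of the call.
- r.finish_job(): hands the job in; it is judged then, once.
Trained networks look in the newest picture that a camera, given by its name, has taken for a name from the list of things; names that differ only in an ending like _2 or _b are one class to them, and where a whole thing is asked for, a point or a joint stands for the part that bears it (a point fixed in the world has none). Each returns a list of dicts, best first, with "p" (0 to 1); they miss things now and then, are a little off and sometimes report something else, mostly with a low value. They report only what shows in the picture. A call takes as long as a camera call. They do not tell look-alikes from the thing itself.
- models.find_in(camera, name): "position" ([x, y, z] in m, in world coordinates, good to about 4 mm: the middle of the surface that is visible of it).
- models.masks_of(camera, name): "pixels" (400x640 bool, what is visible of it).
- models.place_of(camera, name): "position" ([x, y, z] in m, in world coordinates, good to about 4 mm: a listed point, or the origin of a listed thing).
The state is a dict: "clock": time; "q": joint angles; "qd": joint speeds; "joint_torque": joint torques, N m; "tool_pos": TCP position; "eef_rot": TCP orientation; "contact_force": force on the tool from outside, world axes, zero at the start; "moment": the same for the moment, N m; "opening": opening from 0.0 (shut) to 1.0 (fully open); "finger_force": force on a finger pad.
Only numpy, scipy, OpenCV 4.12 (cv2) and the standard library are available. Lean on these libraries where they do the work, as an engineer would, in place of code of your own. Each camera call takes 0.05 s, during which the arm holds its last target. There are 200 camera calls.

## Working session

There is one attempt and no reset: what is moved stays moved. The work goes in short steps, Python scripts to look and compute and a tool call to move; the robot and the scene stay as the last step left them, time stands still between calls to the robot, and variables do not carry over. Pictures are saved under pics/ and viewed, at most 14 in all, crops included, and the job is handed in when it is done.

Besides the shell and the picture viewer there is one more tool, called as name(argument=value, ...), one argument or row to a line, values as JSON. jog_arm: Moves the arm, as the interface text tells. Its arguments: {"type":"object","properties":{"turn":{"type":"array"},"translation":{"type":"array"},"grip":{"type":"array"},"force":{"type":"number"}},"required":["turn","translation","grip"]}

```bash
mkdir -p pics
cat > h.py <<'E'
import numpy as np, cv2
from plant import r,cams,models
from scipy.spatial.transform import Rotation as R
def ray(c,u,v):
    p=cams.camera_params(c) if isinstance(c,str) else c
    d=np.array([(u-p["cx"])/p["fx"],(v-p["cy"])/p["fy"]]);s=d.copy()
    for _ in range(20): s=d/(1+p["k1"]*(s@s))
    return np.array(p["eye"]),R.from_quat(p["orientation"]).apply([s[0],-s[1],-1])
def onz(c,u,v,z):
    e,d=ray(c,u,v); return e+d*(z-e[2])/d[2]
def save(c,n):
    im=cams.snapshot(c); cv2.imwrite(f"pics/{n}.png",im[:,:,::-1]); return im
E
python3 - <<'E'
from h import *
np.set_printoptions(precision=4,suppress=True)
s=r.get_state();print(s)
for c in("top","scene"):
    print(c,cams.camera_params(c)); save(c,c+"0")
    for n in["w500_mid","w200_mid","w100_mid","w50_mid","ring_1","ring_2","ring_3","ring_4","balance_panel","oil"]:
        print(n,[(np.round(d["position"],4).tolist(),round(d["p"],2)) for d in models.place_of(c,n)[:4]])
E
```

```text
{'clock': 0.0, 'q': array([ 1.3268,  0.6899, -0.1945,  1.5663,  0.1573,  0.9025, -0.2151]), 'qd': array([-0.0003, -0.001 , -0.0001,  0.0024, -0.0016,  0.0011,  0.0004]), 'joint_torque': array([  0.0007, -52.7559,  -1.2667, -15.3429,  -0.0527,   0.0066,
         0.0001]), 'tool_pos': array([ 0.1712, -0.6005,  0.2569]), 'eef_rot': array([ 0.9904,  0.1385, -0.0002, -0.0009]), 'contact_force': array([ 0.4011,  0.4825, -0.2915]), 'moment': array([-0.012 ,  0.0281,  0.0807]), 'finger_force': 0.0, 'opening': 1.0018009581165899}
top {'fx': 384.6081850826854, 'fy': 384.6081850826854, 'cx': 321.3807706599841, 'cy': 205.28381447410467, 'k1': -0.017225965367825617, 'eye': array([ 0.3881, -0.0187,  1.2048]), 'orientation': array([-0.047 ,  0.0429,  0.7138, -0.6974])}
w500_mid [([0.523, 0.0674, 0.032], 0.72), ([0.3849, -0.0896, 0.0308], 0.65), ([0.5094, -0.0067, 0.0342], 0.53), ([0.428, 0.0029, 0.0365], 0.51)]
w200_mid [([0.4293, 0.2907, 0.0228], 0.43)]
w100_mid [([0.4466, -0.1302, 0.0184], 0.36)]
w50_mid [([0.4634, 0.1199, 0.0115], 0.52), ([0.4297, 0.2848, 0.0225], 0.38)]
ring_1 [([0.6332, -0.038
[... 1149 characters left out ...]
], 0.36)]
ring_1 [([0.6396, -0.0354, 0.0123], 0.66), ([0.6425, 0.1245, 0.01], 0.61), ([0.6387, 0.046, 0.0139], 0.54), ([0.6339, -0.1132, 0.009], 0.43)]
ring_2 [([0.6396, -0.0354, 0.0123], 0.66), ([0.6425, 0.1245, 0.01], 0.61), ([0.6387, 0.046, 0.0139], 0.54), ([0.6339, -0.1132, 0.009], 0.43)]
ring_3 [([0.6396, -0.0354, 0.0123], 0.66), ([0.6425, 0.1245, 0.01], 0.61), ([0.6387, 0.046, 0.0139], 0.54), ([0.6339, -0.1132, 0.009], 0.43)]
ring_4 [([0.6396, -0.0354, 0.0123], 0.66), ([0.6425, 0.1245, 0.01], 0.61), ([0.6387, 0.046, 0.0139], 0.54), ([0.6339, -0.1132, 0.009], 0.43)]
balance_panel [([0.546, -0.4586, 0.0744], 0.87)]
oil [([0.4418, -0.2808, -0.0014], 0.71), ([0.4419, -0.13, 0.0203], 0.35)]
```

View pics/top0.png

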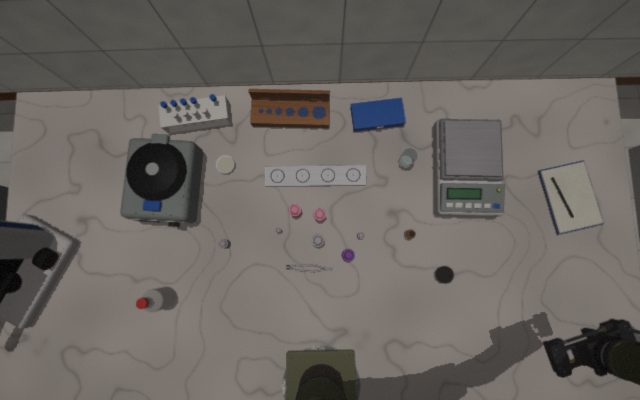

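View pics/scene0.png

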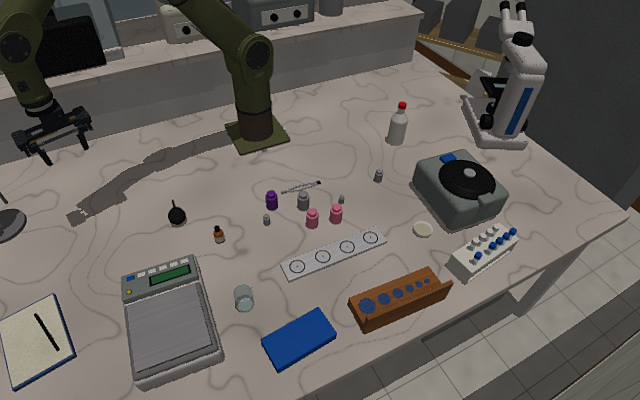

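The balance is on the right (-y), so w50 goes to ring_4, w100 to ring_3, w200 to ring_2 and w500 to ring_1. In the top picture the grey weights are at (318,241) for w500, (225,244) for w200, and (279,230) and (361,236) for the two small ones. The pink weights at (295,211) and (320,215) and the purple one at (348,256) are look-alikes. The oil bottle is at (410,235).

Next I hover over the middle of the row with the tool squared up.

jog_arm(
  turn=[
    [0,0,0.277],
    [0,0,0.277],
    [0,0,0.277],
    [0,0,0.277],
    [0,0,0.277],
    [0,0,0.277],
    [0,0,0.277],
    [0,0,0.277],
    [0,0,0.277],
    [0,0,0.277],
    [0,0,0.277],
    [0,0,0.277],
    [0,0,0.277],
    [0,0,0.277],
    [0,0,0.277],
  ],
  translation=[
    [0.428,-0.481,-0.05],
    [0.428,-0.481,-0.05],
    [0.428,-0.481,-0.05],
    [0.428,-0.481,-0.05],
    [0.428,-0.481,-0.05],
    [0.428,-0.481,-0.05],
    [0.428,-0.481,-0.05],
    [0.428,-0.481,-0.05],
    [0.428,-0.481,-0.05],
    [0.428,-0.481,-0.05],
    [0.428,-0.481,-0.05],
    [0.428,-0.481,-0.05],
    [0.428,-0.481,-0.05],
    [0.428,-0.481,-0.05],
    [0.428,-0.481,-0.05],
  ],
  grip=[0,0,0,0,0,0,0,0,0,0,0,0,0,0,0],
)

```text
clock: 2.98
tool_pos: [0.4507, -0.0222, 0.3077]
eef_rot: [1.0, -0.001, -0.0, 0.0]
contact_force: [0.1, -0.1, -0.3]
opening: 0.997
finger_force: 0.0
```

```bash
cat > look.py <<'E'
from h import *
import sys
np.set_printoptions(precision=4,suppress=True)
def look(n):
    s=r.get_state();print(s["clock"],s["tool_pos"],s["eef_rot"],s["opening"])
    p=cams.camera_params("wrist");im=save("wrist",n);print(p["eye"],p["orientation"],p["fx"])
    for k in["w500_mid","w200_mid","w100_mid","w50_mid","ring_1","oil"]:
        print(k,[(np.round(d["position"],4).tolist(),round(d["p"],2)) for d in models.place_of("wrist",k)[:5]])
if __name__=="__main__": look(sys.argv[1])
E
python3 look.py w1
```

```text
2.975 [ 0.4507 -0.0222  0.3077] [ 1.     -0.0006 -0.0001  0.0002] 0.9971262681254583
[ 0.521  -0.0216  0.4342] [ 0.0989 -0.0977  0.7005 -0.6999] 302.5982908994485
w500_mid [([0.5076, -0.0074, 0.0355], 0.86), ([0.5252, 0.0696, 0.0352], 0.86), ([0.3846, -0.0877, 0.0357], 0.83), ([0.4286, 0.001, 0.033], 0.6)]
w200_mid [([0.4268, 0.288, 0.0205], 0.75)]
w100_mid [([0.4457, -0.1316, 0.0194], 0.51)]
w50_mid [([0.4651, 0.1199, 0.0161], 0.69)]
ring_1 [([0.6383, 0.0456, 0.0128], 0.86), ([0.6399, -0.0342, 0.0149], 0.85), ([0.6343, -0.1184, 0.0131], 0.71), ([0.6411, 0.1229, 0.0136], 0.56), ([0.4289, 0.2863, 0.0231], 0.56)]
oil [([0.4429, -0.282, 0.0029], 0.96), ([0.4446, -0.1313, 0.018], 0.26)]
```

View pics/w1.png

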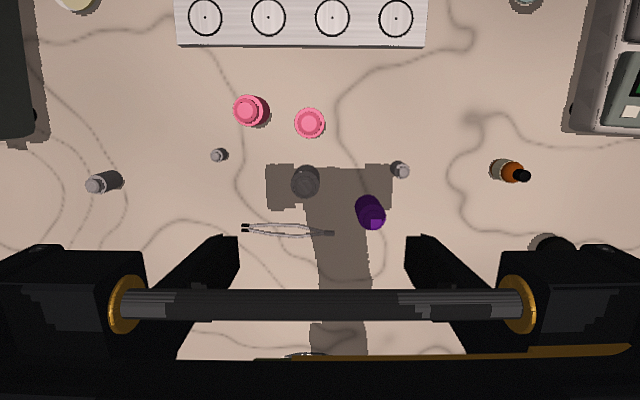

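The wrist view agrees with the networks. w50 is at (219,155), w100 at (400,169), w500 at (305,182) and w200 at (97,184), with the ring dots on row ~17. I'll refine the ring dots and the bases of the weights.

```bash
cat > m.py <<'E'
from h import *
np.set_printoptions(precision=4,suppress=True)
def proj(p,X):
    v=R.from_quat(p["orientation"]).inv().apply(np.array(X)-p["eye"]); s=np.array([v[0],-v[1]])/-v[2]
    s=s*(1+p["k1"]*(s@s)); return np.array([p["cx"]+p["fx"]*s[0],p["cy"]+p["fy"]*s[1]])
def rings(c):
    im=cv2.cvtColor(cams.snapshot(c),cv2.COLOR_RGB2GRAY);p=cams.camera_params(c);out=[]
    for d in models.place_of(c,"ring_1")[:4]:
        P=d["position"]; u0=np.array([proj(p,[P[0]+.033*np.cos(a),P[1]+.033*np.sin(a),.012]) for a in np.linspace(0,6.28,24)])
        m=np.zeros_like(im);cv2.fillPoly(m,[u0.astype(np.int32)],1)
        b=(m>0)&(im<0.6*np.median(im[m>0])); ys,xs=np.nonzero(b)
        pts=np.array([onz(p,x,y,.012) for x,y in zip(xs,ys)])[:,:2]
        pts=pts[np.hypot(*(pts-P[:2]).T)>.012]
        A=np.c_[2*pts,np.ones(len(pts))];s=np.linalg.lstsq(A,(pts**2).sum(1),rcond=None)[0]
        out.append([*s[:2],np.sqrt(s[2]+s[:2]@s[:2])])
    return np.array(sorted(out,key=lambda t:-t[1]))
if __name__=="__main__":
    for c in("wrist","top"): print(c);print(rings(c))
    p=cams.camera_params("wrist")
    for k,h,n in(("w500_mid",.066,4),("w200_mid",.048,1),("w100_mid",.039,1),("w50_mid",.031,1)):
        for d in models.masks_of("wrist",k)[:n]:
            ys,xs=np.nonzero(d["pixels"]);mu=np.array([xs.mean(),ys.mean()])
            print(k,round(d["p"],2),len(xs),mu,onz(p,*mu,h/2))
E
python3 m.py
```

```text
wrist
[[ 0.6379  0.1244  0.0207]
 [ 0.6372  0.0446  0.0208]
 [ 0.6365 -0.0354  0.0208]
 [ 0.6309 -0.1153  0.0228]]
topTraceback (most recent call last):
  File "m.py", line 18, in <module>
    for c in("wrist","top"): print(c);print(rings(c))
                                            ~~~~~^^^
  File "m.py", line 12, in rings
    pts=np.array([onz(p,x,y,.012) for x,y in zip(xs,ys)])[:,:2]
        ~~~~~~~~~~~~~~~~~~~~~~~~~~~~~~~~~~~~~~~~~~~~~~~~~^^^^^^
IndexError: too many indices for array: array is 1-dimensional, but 2 were indexed
```

jog_arm(
  turn=[
    [0,0,0],
    [0,0,0],
    [0,0,0],
    [0,0,0],
    [0,0,0],
    [0,0,0],
    [0,0,0],
    [0,0,0],
  ],
  translation=[
    [0.014,-0.142,0.2],
    [0.014,-0.142,0.2],
    [0.014,-0.142,0.2],
    [0.014,-0.142,0.2],
    [0.014,-0.142,0.2],
    [0.014,-0.142,0.2],
    [0.014,-0.142,0.2],
    [0.014,-0.142,0.2],
  ],
  grip=[0.5,0.5,0.5,0.5,0.5,0.5,0.5,0.5],
)

```text
clock: 4.53
tool_pos: [0.4658, 0.1199, 0.1091]
eef_rot: [1.0, -0.001, 0.001, -0.0]
contact_force: [0.6, -0.1, -0.9]
opening: 0.499
finger_force: 0.0
```

```bash
cat > pk.py <<'E'
from m import *
import sys
k,h,n=sys.argv[1],float(sys.argv[2]),sys.argv[3]
s=r.get_state();print(s["clock"],s["tool_pos"],s["eef_rot"],s["opening"])
p=cams.camera_params("wrist");save("wrist",n)
for d in models.masks_of("wrist",k)[:3]:
    ys,xs=np.nonzero(d["pixels"]);mu=np.array([xs.mean(),ys.mean()]);print(round(d["p"],2),len(xs),mu,onz(p,*mu,h/2),"rows",ys.min(),ys.max(),"cols",xs.min(),xs.max())
print([(d["position"],round(d["p"],2)) for d in models.place_of("wrist",k)[:3]])
E
python3 pk.py w50_mid .031 w2
```

```text
4.525 [0.4658 0.1199 0.1091] [ 1.     -0.0006  0.0012 -0.0001] 0.498771818443285
0.77 637 [319.8226 208.7017] [0.4655 0.1215 0.0155] rows 193 224 cols 308 332
[([0.4667, 0.1254, 0.0156], 0.8)]
```

View pics/w2.png

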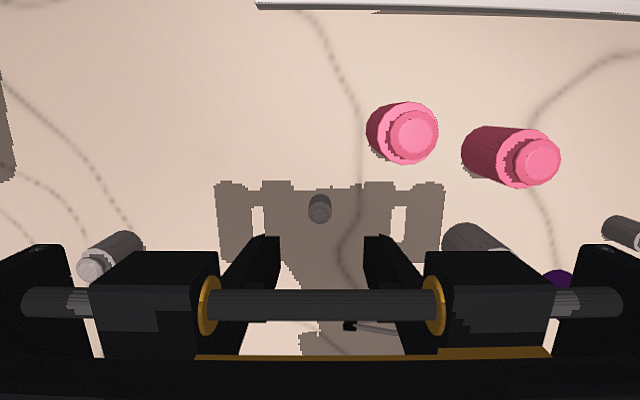

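The w50 weight is at (320,209), centred between the fingers. I'll descend, grip and lift.

jog_arm(
  turn=[
    [0,0,0],
    [0,0,0],
    [0,0,0],
    [0,0,0],
    [0,0,0],
    [0,0,0],
    [0,0,0],
    [0,0,0],
    [0,0,0],
    [0,0,0],
    [0,0,0],
    [0,0,0],
    [0,0,0],
    [0,0,0],
  ],
  translation=[
    [0,-0.001,0.04],
    [0,-0.001,0.065],
    [0,-0.001,0.075],
    [0,-0.001,0.081],
    [0,-0.001,0.081],
    [0,-0.001,0.081],
    [0,-0.001,0.081],
    [0,-0.001,0.081],
    [0,-0.001,0.081],
    [0,-0.001,0.081],
    [0,-0.001,0.076],
    [0,-0.001,0.05],
    [0,-0.001,0],
    [0,-0.001,0],
  ],
  grip=[0.5,0.5,0.5,0.5,0.5,1,1,1,1,1,1,1,1,1],
  force=12,
)

```text
clock: 6.42
tool_pos: [0.4665, 0.1223, 0.1103]
eef_rot: [1.0, 0.0, 0.003, -0.001]
contact_force: [0.2, -0.4, -2.1]
opening: 0.187
finger_force: 12.0
```

```bash
python3 pk.py w50_mid .031 w3
```

```text
6.425 [0.4665 0.1223 0.1103] [ 1.      0.0002  0.0026 -0.0009] 0.18749537031685348
0.83 1537 [321.4066 257.0215] [0.4253 0.1227 0.0155] rows 231 283 cols 305 338
[([0.469, 0.1202, 0.0998], 0.8)]
```

View pics/w3.png

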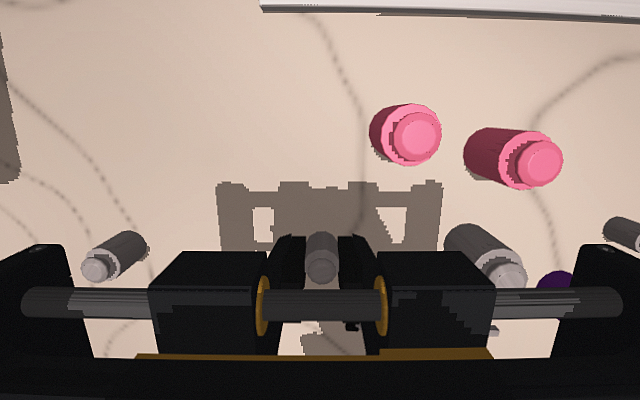

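jog_arm(
  turn=[
    [0,0,0],
    [0,0,0],
    [0,0,0],
    [0,0,0],
    [0,0,0],
    [0,0,0],
    [0,0,0],
    [0,0,0],
    [0,0,0],
  ],
  translation=[
    [0.03,0.042,0],
    [0.065,0.091,0],
    [0.1,0.14,0],
    [0.135,0.19,0],
    [0.155,0.22,0],
    [0.17,0.238,0],
    [0.17,0.238,0],
    [0.17,0.238,0],
    [0.17,0.238,0],
  ],
  grip=[1,1,1,1,1,1,1,1,1],
)

```text
clock: 7.7
tool_pos: [0.6343, -0.1141, 0.1073]
eef_rot: [1.0, 0.002, -0.001, -0.001]
contact_force: [0.2, 0.3, 0.0]
opening: 0.185
finger_force: 12.0
```

```bash
cat > pl.py <<'E'
from m import *
import sys
# held weight: k, height, height of TCP above its foot, ring index
k,h,g,n=sys.argv[1],float(sys.argv[2]),float(sys.argv[3]),sys.argv[4]
s=r.get_state();t=s["tool_pos"];print(s["clock"],t,R.from_quat(s["eef_rot"]).as_matrix()[:,2],s["opening"],s["contact_force"])
p=cams.camera_params("wrist");save("wrist",n)
for d in models.masks_of("wrist",k)[:3]:
    ys,xs=np.nonzero(d["pixels"]);mu=np.array([(xs.min()+xs.max())/2,ys.mean()]);print("mask",round(d["p"],2),len(xs),mu,"centre-tcp",onz(p,*mu,t[2]-g+h/2)-t)
print([(d["position"]-t,round(d["p"],2)) for d in models.place_of("wrist",k)[:3]])
print("rings",[d["position"] for d in models.place_of("wrist","ring_1")[:5]])
try: print(rings("wrist"))
except Exception as e: print(e)
E
python3 pl.py w50_mid .031 .029 w4
```

```text
7.7 [ 0.6343 -0.1141  0.1073] [-0.0017  0.001  -1.    ] 0.18464635417484485 [0.2    0.2968 0.0339]
mask 0.84 1540 [321.5    257.2091] centre-tcp [-0.0007  0.0004 -0.0135]
[(array([ 0.0018, -0.0006, -0.0106]), 0.65)]
rings [[0.6372, -0.1173, 0.0155], [0.6366, -0.0352, 0.0148], [0.6351, 0.0428, 0.0081], [0.6389, 0.1259, 0.013]]
[[ 0.6429  0.124   0.0227]
 [ 0.64    0.0442  0.0217]
 [ 0.6355 -0.0363  0.0211]
 [ 0.6292 -0.1162  0.0234]]
```

View pics/w4.png

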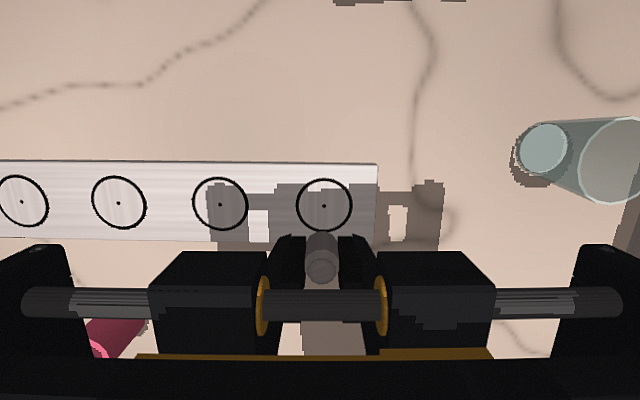

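Ring 4 is at its dot (324,205), with the weight held above it at (321,257). The other dots are at (22,201), (119,203) and (220,204).

```bash
cat > dots.py <<'E'
from m import *
def dots(c,f,guess):
    p=cams.camera_params(c);im=255-cv2.imread(f,0).astype(float)
    for u,v in guess:
        u,v=int(round(u)),int(round(v));w=im[v-6:v+7,u-6:u+7];b=np.clip(w-np.median(w)-.35*(w.max()-np.median(w)),0,None)
        Y,X=np.mgrid[v-6:v+7,u-6:u+7];U,V=(b*X).sum()/b.sum(),(b*Y).sum()/b.sum();print(round(U,2),round(V,2),onz(p,U,V,.012))
if __name__=="__main__":
    dots("wrist","pics/w4.png",[(22,201),(119,203),(220,204),(324,205.5)])
    p=cams.camera_params("top")
    dots("top","pics/top0.png",[proj(p,[x,y,.012]) for x,y in((.638,.1244),(.6372,.0446),(.6365,-.0354),(.6358,-.1154))])
E
python3 dots.py
```

```text
21.26 201.39 [0.6394 0.123  0.012 ]
118.02 202.77 [0.6384 0.0431 0.012 ]
219.65 204.2 [ 0.6374 -0.0369  0.012 ]
323.61 205.56 [ 0.6365 -0.1171  0.012 ]
277.02 176.28 [0.6366 0.1247 0.012 ]
301.08 175.28 [0.6379 0.0485 0.012 ]
328.98 175.66 [ 0.6346 -0.0395  0.012 ]
353.25 175.17 [ 0.6343 -0.1162  0.012 ]
```

jog_arm(
  turn=[
    [0,0,0],
    [0,0,0],
    [0,0,0],
    [0,0,0],
    [0,0,0],
  ],
  translation=[
    [0.002,0.0025,0.03],
    [0.002,0.0025,0.055],
    [0.002,0.0025,0.055],
    [0.002,0.0025,0.055],
    [0.002,0.0025,0.055],
  ],
  grip=[1,1,1,1,1],
)

```text
clock: 8.62
tool_pos: [0.6381, -0.1185, 0.054]
eef_rot: [1.0, 0.0, 0.001, 0.0]
contact_force: [-0.3, -0.9, -0.0]
opening: 0.187
finger_force: 12.0
```

```bash
python3 pl.py w50_mid .031 .029 w5
```

```text
8.625 [ 0.6381 -0.1185  0.054 ] [ 0.0023 -0.0003 -1.    ] 0.18672720900462417 [-0.3344 -0.8993 -0.0158]
mask 0.74 1584 [321.    257.154] centre-tcp [-0.0007  0.0006 -0.0135]
[(array([ 0.0008,  0.0007, -0.0103]), 0.59)]
rings [[0.6349, -0.1169, 0.0141], [0.6373, 0.0435, 0.0089], [0.6395, -0.035, 0.0129]]
[[ 0.6372  0.0474  0.0233]
 [ 0.6312 -0.0376  0.0219]
 [ 0.6277 -0.116   0.0234]]
```

View pics/w5.png

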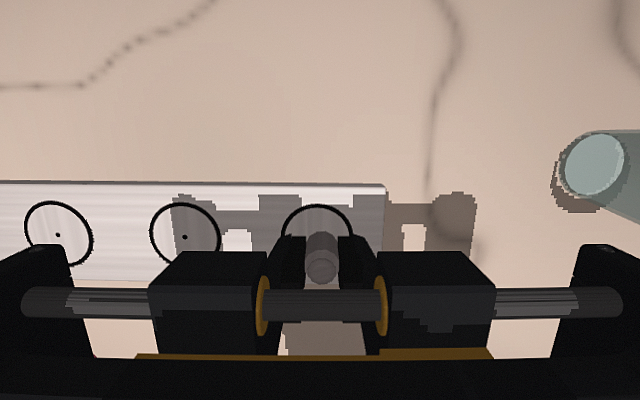

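The w50 weight is just above the plate at (321,257). The dots for rings 2 and 3 show at (58,235) and (185,237), so I'll use them to place ring 4.

Run:
```python
from dots import *
print(r.get_state()["tool_pos"]);dots("wrist","pics/w5.png",[(58,235),(185,237)])
```

```text
[ 0.6373 -0.1185  0.053 ]
57.49 234.57 [0.6368 0.0437 0.012 ]
184.37 236.64 [ 0.636  -0.0357  0.012 ]
```

jog_arm(
  turn=[
    [0,0,0],
    [0,0,0],
    [0,0,0],
    [0,0,0],
  ],
  translation=[
    [-0.001,-0.0015,0.007],
    [-0.001,-0.0015,0.0105],
    [-0.001,-0.0015,0.0115],
    [-0.001,-0.0015,0.0115],
  ],
  grip=[1,1,1,1],
)

```text
clock: 9.43
tool_pos: [0.6361, -0.117, 0.041]
eef_rot: [1.0, 0.0, -0.0, 0.0]
contact_force: [0.0, -0.4, -0.5]
opening: 0.189
finger_force: 12.0
```

jog_arm(
  turn=[
    [0,0,0],
    [0,0,0],
    [0,0,0],
  ],
  translation=[
    [0,0,0.0008],
    [0,0,0.0015],
    [0,0,0.0015],
  ],
  grip=[1,1,1],
)

```text
clock: 9.8
tool_pos: [0.6362, -0.117, 0.0397]
eef_rot: [1.0, 0.0, 0.0, 0.0]
contact_force: [-0.5, -0.6, -1.2]
opening: 0.19
finger_force: 12.0
```

jog_arm(
  turn=[
    [0,0,0],
    [0,0,0],
    [0,0,0],
  ],
  translation=[
    [0,0,0.0005],
    [0,0,0.001],
    [0,0,0.001],
  ],
  grip=[1,1,1],
)

```text
clock: 10.18
tool_pos: [0.6363, -0.117, 0.0391]
eef_rot: [1.0, 0.0, 0.0, 0.0]
contact_force: [-0.6, 0.5, 3.6]
opening: 0.187
finger_force: 12.0
```

Contact is 3.6 N upward, so I release, lift and go to w100.

jog_arm(
  turn=[
    [0,0,0],
    [0,0,0],
    [0,0,0],
    [0,0,0],
    [0,0,0],
    [0,0,0],
    [0,0,0],
    [0,0,0],
    [0,0,0],
    [0,0,0],
    [0,0,0],
    [0,0,0],
    [0,0,0],
    [0,0,0],
  ],
  translation=[
    [0,0,0.0005],
    [0,0,0.0005],
    [0,0,0.0005],
    [0,0,0.0005],
    [0,0,-0.01],
    [0,0,-0.035],
    [0,0,-0.07],
    [-0.05,0.004,-0.07],
    [-0.1,0.007,-0.07],
    [-0.15,0.01,-0.07],
    [-0.191,0.014,-0.07],
    [-0.191,0.014,-0.07],
    [-0.191,0.014,-0.07],
    [-0.191,0.014,-0.07],
  ],
  grip=[0.7,0.6,0.5,0.5,0.5,0.5,0.5,0.5,0.5,0.5,0.5,0.5,0.5,0.5],
)

```text
clock: 11.92
tool_pos: [0.4471, -0.131, 0.1089]
eef_rot: [1.0, 0.001, 0.001, 0.0]
contact_force: [0.3, -0.5, -0.9]
opening: 0.502
finger_force: 0.0
```

```bash
python3 pk.py w100_mid .039 w6
```

```text
11.925 [ 0.4471 -0.131   0.1089] [1.     0.0007 0.0014 0.    ] 0.5022148365771323
0.82 970 [322.0742 212.7381] [ 0.445  -0.1312  0.0195] rows 193 232 cols 307 337
[([0.4465, -0.1322, 0.0177], 0.86)]
```

View pics/w6.png

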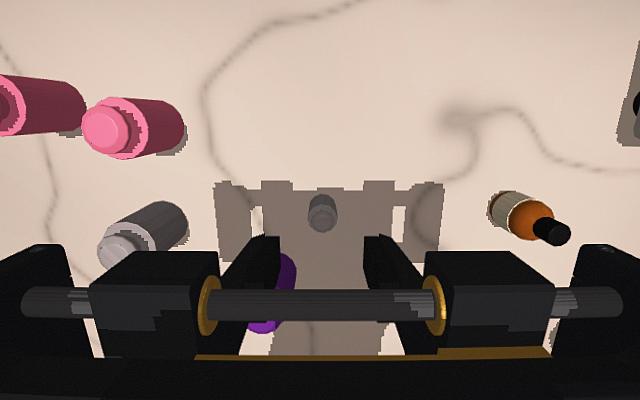

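w100 is at (322,213), nearly centred, and the purple look-alike at (270,295) is clear. I'll pick w100 and carry it to just above ring 3.

jog_arm(
  turn=[
    [0,0,0],
    [0,0,0],
    [0,0,0],
    [0,0,0],
    [0,0,0],
    [0,0,0],
    [0,0,0],
    [0,0,0],
    [0,0,0],
    [0,0,0],
    [0,0,0],
    [0,0,0],
    [0,0,0],
    [0,0,0],
    [0,0,0],
    [0,0,0],
    [0,0,0],
    [0,0,0],
    [0,0,0],
    [0,0,0],
  ],
  translation=[
    [-0.001,0,0.04],
    [-0.001,0,0.065],
    [-0.001,0,0.078],
    [-0.001,0,0.078],
    [-0.001,0,0.078],
    [-0.001,0,0.078],
    [-0.001,0,0.078],
    [-0.001,0,0.078],
    [-0.001,0,0.073],
    [-0.001,0,0.05],
    [-0.001,0,0],
    [0.03,-0.015,0],
    [0.07,-0.035,0],
    [0.11,-0.055,0],
    [0.15,-0.075,0],
    [0.18,-0.09,0],
    [0.19,-0.095,0.015],
    [0.19,-0.095,0.045],
    [0.19,-0.095,0.045],
    [0.19,-0.095,0.045],
  ],
  grip=[0.5,0.5,0.5,0.5,1,1,1,1,1,1,1,1,1,1,1,1,1,1,1,1],
  force=15,
)

```text
clock: 14.58
tool_pos: [0.6344, -0.0366, 0.0639]
eef_rot: [1.0, 0.0, -0.001, 0.0]
contact_force: [0.2, 0.7, -1.1]
opening: 0.226
finger_force: 15.0
```

```bash
python3 pl.py w100_mid .039 .030 w7
```

```text
14.575 [ 0.6344 -0.0366  0.0639] [-0.001  -0.0004 -1.    ] 0.22556854510488408 [ 0.1964  0.6891 -1.1226]
mask 0.71 2362 [321.     258.0868] centre-tcp [ 0.0003  0.0006 -0.0105]
[(array([-0.0008,  0.0019, -0.0091]), 0.67)]
rings [[0.6383, 0.1252, 0.0139], [0.6392, 0.0433, 0.0128], [0.6364, -0.0361, 0.0134], [0.6357, -0.1188, 0.0107]]
[[ 0.6362  0.1279  0.0235]
 [ 0.6319  0.0424  0.0229]
 [ 0.6315 -0.0357  0.0226]
 [ 0.6313 -0.1155  0.0225]]
```

View pics/w7.png

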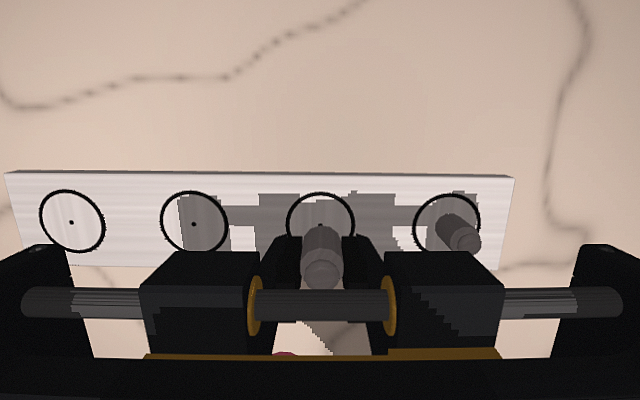

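w100 is held at (321,258) just over ring 3 (dot at 320,225). w50 stands inside ring 4 at (455,235).

Run:
```python
from dots import *
print(r.get_state()["tool_pos"]);dots("wrist","pics/w7.png",[(71,222),(193,224),(320,225)])
```

```text
[ 0.6355 -0.0361  0.0645]
71.1 221.95 [0.6389 0.1256 0.012 ]
193.35 223.72 [0.6381 0.0454 0.012 ]
319.7 224.37 [ 0.6378 -0.0347  0.012 ]
```

jog_arm(
  turn=[
    [0,0,0],
    [0,0,0],
    [0,0,0],
    [0,0,0],
    [0,0,0],
  ],
  translation=[
    [0.0018,0,0.012],
    [0.0018,0,0.018],
    [0.0018,0,0.0195],
    [0.0018,0,0.0205],
    [0.0018,0,0.0205],
  ],
  grip=[1,1,1,1,1],
)

```text
clock: 15.5
tool_pos: [0.637, -0.0359, 0.0433]
eef_rot: [1.0, 0.0, 0.0, 0.0]
contact_force: [0.3, 0.3, -0.7]
opening: 0.234
finger_force: 15.0
```

jog_arm(
  turn=[
    [0,0,0],
    [0,0,0],
    [0,0,0],
  ],
  translation=[
    [0,0,0.0008],
    [0,0,0.0015],
    [0,0,0.0015],
  ],
  grip=[1,1,1],
)

```text
clock: 15.88
tool_pos: [0.6372, -0.0359, 0.0427]
eef_rot: [1.0, 0.0, 0.0, 0.0]
contact_force: [-2.0, -0.7, 4.3]
opening: 0.233
finger_force: 15.0
```

Contact is made. I release and go to w200.

jog_arm(
  turn=[
    [0,0,0],
    [0,0,0],
    [0,0,0],
    [0,0,0],
    [0,0,0],
    [0,0,0],
    [0,0,0],
    [0,0,0],
    [0,0,0],
    [0,0,0],
    [0,0,0],
    [0,0,0],
    [0,0,0],
    [0,0,0],
    [0,0,0],
    [0,0,0],
    [0,0,0],
  ],
  translation=[
    [0,0,0.0005],
    [0,0,0.0005],
    [0,0,0.0005],
    [0,0,0.0005],
    [0,0,-0.01],
    [0,0,-0.035],
    [0,0,-0.08],
    [-0.03,-0.046,-0.08],
    [-0.06,-0.093,-0.08],
    [-0.09,-0.14,-0.08],
    [-0.12,-0.186,-0.08],
    [-0.15,-0.232,-0.08],
    [-0.18,-0.28,-0.08],
    [-0.209,-0.324,-0.08],
    [-0.209,-0.324,-0.08],
    [-0.209,-0.324,-0.08],
    [-0.209,-0.324,-0.08],
  ],
  grip=[0.65,0.55,0.5,0.5,0.5,0.5,0.4,0.4,0.4,0.4,0.4,0.4,0.4,0.4,0.4,0.4,0.4],
)

```text
clock: 18.0
tool_pos: [0.4289, 0.286, 0.1218]
eef_rot: [1.0, -0.001, 0.0, 0.0]
contact_force: [-0.4, 0.5, -0.1]
opening: 0.601
finger_force: 0.0
```

```bash
python3 pk.py w200_mid .048 w8
```

```text
18.0 [0.4289 0.286  0.1218] [ 1.     -0.0013  0.0003  0.0004] 0.6014131145780348
0.65 491 [632.6008 198.7495] [0.4345 0.0357 0.024 ] rows 178 217 cols 623 639
0.55 1369 [319.656  206.1381] [0.4292 0.2875 0.024 ] rows 183 228 cols 301 338
[([0.4293, 0.2876, 0.0227], 0.84)]
```

w200 is within 2 mm of the tool axis. I'll pick it and carry it to ring 2.

jog_arm(
  turn=[
    [0,0,0],
    [0,0,0],
    [0,0,0],
    [0,0,0],
    [0,0,0],
    [0,0,0],
    [0,0,0],
    [0,0,0],
    [0,0,0],
    [0,0,0],
    [0,0,0],
    [0,0,0],
    [0,0,0],
    [0,0,0],
    [0,0,0],
    [0,0,0],
    [0,0,0],
    [0,0,0],
    [0,0,0],
    [0,0,0],
  ],
  translation=[
    [0,-0.0015,0.05],
    [0,-0.0015,0.075],
    [0,-0.0015,0.087],
    [0,-0.0015,0.087],
    [0,-0.0015,0.087],
    [0,-0.0015,0.087],
    [0,-0.0015,0.087],
    [0,-0.0015,0.087],
    [0,-0.0015,0.082],
    [0,-0.0015,0.05],
    [0,-0.0015,0],
    [0.03,0.035,0],
    [0.065,0.076,0],
    [0.1,0.117,0],
    [0.135,0.157,0],
    [0.17,0.198,0],
    [0.195,0.227,0],
    [0.2085,0.2425,0.015],
    [0.2085,0.2425,0.055],
    [0.2085,0.2425,0.055],
  ],
  grip=[0.4,0.4,0.4,0.4,1,1,1,1,1,1,1,1,1,1,1,1,1,1,1,1],
  force=20,
)

```text
clock: 20.65
tool_pos: [0.6325, 0.0463, 0.0631]
eef_rot: [1.0, 0.001, -0.004, 0.0]
contact_force: [-0.5, 0.5, -1.9]
opening: 0.3
finger_force: 20.0
```

jog_arm(
  turn=[
    [0,0,0],
    [0,0,0],
  ],
  translation=[
    [0,0,0],
    [0,0,0],
  ],
  grip=[1,1],
)

```text
clock: 20.9
tool_pos: [0.6371, 0.0466, 0.0682]
eef_rot: [1.0, 0.001, 0.001, -0.0]
contact_force: [-0.5, 1.2, -1.3]
opening: 0.297
finger_force: 20.0
```

```bash
python3 pl.py w200_mid .048 .033 w9
```

```text
20.9 [0.6371 0.0466 0.0682] [ 0.0022  0.0007 -1.    ] 0.2971947136555209 [-0.4551  1.2061 -1.2553]
mask 0.95 3509 [321.5    254.8313] centre-tcp [ 0.0029  0.0004 -0.009 ]
[(array([ 0.0021, -0.0016, -0.0125]), 0.56)]
rings [[0.6372, -0.0354, 0.0127], [0.6358, -0.1165, 0.013], [0.6389, 0.1236, 0.0127], [0.6369, 0.0449, 0.0107]]
[[ 0.6342  0.1241  0.0225]
 [ 0.6306  0.045   0.025 ]
 [ 0.6312 -0.0364  0.0228]
 [ 0.6328 -0.1172  0.0212]]
```

View pics/w9.png

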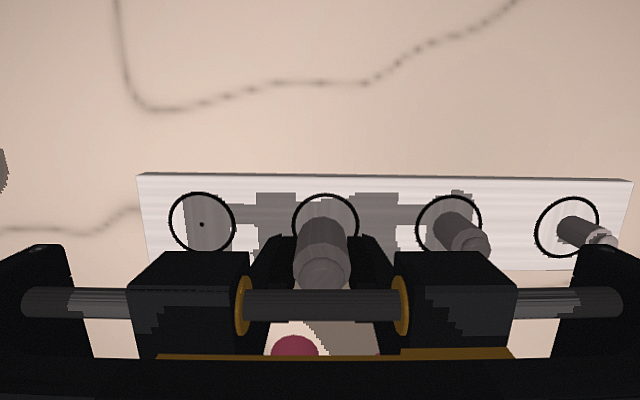

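w200 is held upright at (321,250) over ring 2. w100 and w50 stand in rings 3 and 4, with their feet near (452,225) and (568,228).

jog_arm(
  turn=[
    [0,0,0],
    [0,0,0],
    [0,0,0],
    [0,0,0],
    [0,0,0],
  ],
  translation=[
    [-0.0015,0.0015,0.008],
    [-0.0015,0.0015,0.014],
    [-0.0015,0.0015,0.018],
    [-0.0015,0.0015,0.018],
    [-0.0015,0.0015,0.018],
  ],
  grip=[1,1,1,1,1],
)

```text
clock: 21.82
tool_pos: [0.635, 0.0441, 0.0488]
eef_rot: [1.0, 0.0, 0.0, -0.0]
contact_force: [0.1, -0.1, -2.2]
opening: 0.297
finger_force: 20.0
```

```bash
python3 pl.py w200_mid .048 .034 w10
```

```text
21.825 [0.635  0.0441 0.0488] [ 0.0002  0.     -1.    ] 0.29723314710117943 [ 0.1481 -0.1387 -2.2492]
mask 0.74 3447 [322.     254.8233] centre-tcp [ 0.0024  0.0001 -0.01  ]
[(array([ 0.0001, -0.0004, -0.0138]), 0.95)]
rings [[0.636, -0.0361, 0.0129], [0.6389, 0.1238, 0.0122], [0.6341, -0.1196, 0.0134], [0.636, 0.0439, 0.0361]]
[[ 0.6345  0.1244  0.0215]
 [ 0.6321 -0.0349  0.0214]
 [ 0.6367 -0.1176  0.0229]]
```

View pics/w10.png

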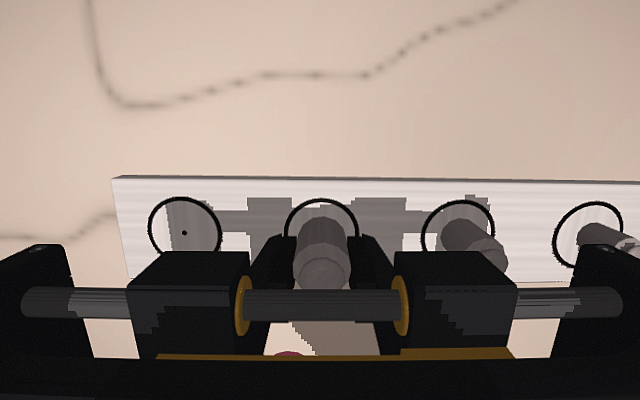

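Run:
```python
from m import *
from dots import dots
p=cams.camera_params("wrist");im=cv2.imread("pics/w10.png",0)
print(im[194:230,321].tolist())
for v,z in((217,.0145),(218,.0145),(219,.0145),(200,.012),(201,.012)): print(v,onz(p,321,v,z))
dots("wrist","pics/w10.png",[(184,233)]); print(r.get_state()["tool_pos"])
```

```text
[217, 216, 228, 175, 61, 14, 20, 0, 201, 244, 168, 100, 110, 111, 112, 112, 116, 114, 114, 113, 113, 120, 98, 71, 60, 63, 63, 65, 62, 60, 62, 62, 62, 62, 62, 64]
217 [0.6486 0.0447 0.0145]
218 [0.648  0.0447 0.0145]
219 [0.6474 0.0447 0.0145]
200 [0.6578 0.0447 0.012 ]
201 [0.6572 0.0447 0.012 ]
183.89 232.4 [0.638  0.1247 0.012 ]
[0.6349 0.044  0.0489]
```

jog_arm(
  turn=[
    [0,0,0],
    [0,0,0],
    [0,0,0],
    [0,0,0],
  ],
  translation=[
    [0.0018,-0.0005,0.0005],
    [0.0018,-0.0005,0.0015],
    [0.0018,-0.0005,0.0022],
    [0.0018,-0.0005,0.0022],
  ],
  grip=[1,1,1,1],
)

```text
clock: 22.62
tool_pos: [0.6371, 0.0447, 0.0474]
eef_rot: [1.0, 0.0, 0.001, 0.0]
contact_force: [-1.2, 0.3, 4.6]
opening: 0.298
finger_force: 20.0
```

jog_arm(
  turn=[
    [0,0,0],
    [0,0,0],
    [0,0,0],
    [0,0,0],
    [0,0,0],
    [0,0,0],
    [0,0,0],
    [0,0,0],
    [0,0,0],
    [0,0,0],
    [0,0,0],
    [0,0,0],
    [0,0,0],
    [0,0,0],
    [0,0,0],
  ],
  translation=[
    [0,0,0.0005],
    [0,0,0.0005],
    [0,0,0.0005],
    [0,0,0.0005],
    [0,0,-0.01],
    [0,0,-0.04],
    [0,0,-0.09],
    [-0.05,0.01,-0.09],
    [-0.1,0.02,-0.09],
    [-0.15,0.03,-0.09],
    [-0.19,0.04,-0.09],
    [-0.208,0.0437,-0.09],
    [-0.208,0.0437,-0.09],
    [-0.208,0.0437,-0.09],
    [-0.208,0.0437,-0.09],
  ],
  grip=[0.6,0.5,0.45,0.45,0.45,0.45,0.3,0.3,0.3,0.3,0.3,0.3,0.3,0.3,0.3],
)

```text
clock: 24.5
tool_pos: [0.4302, 0.0011, 0.1366]
eef_rot: [1.0, 0.0, 0.001, -0.0]
contact_force: [-0.1, -0.0, -0.4]
opening: 0.697
finger_force: 0.0
```

```bash
python3 pk.py w500_mid .066 w11
```

```text
24.5 [0.4302 0.0011 0.1366] [ 1.      0.0004  0.001  -0.0003] 0.6968463180242525
0.89 2338 [323.6172 204.089 ] [ 0.4305 -0.0003  0.033 ] rows 174 233 cols 299 348
0.84 2589 [334.0556  99.28  ] [ 0.51   -0.0076  0.033 ] rows 71 129 cols 306 361
0.68 1592 [432.4981 246.2399] [ 0.3939 -0.0912  0.033 ] rows 221 281 cols 400 457
[([0.4287, -0.0007, 0.0359], 0.79), ([0.51, -0.0085, 0.0326], 0.71), ([0.3851, -0.0865, 0.0341], 0.68)]
```

View pics/w11.png

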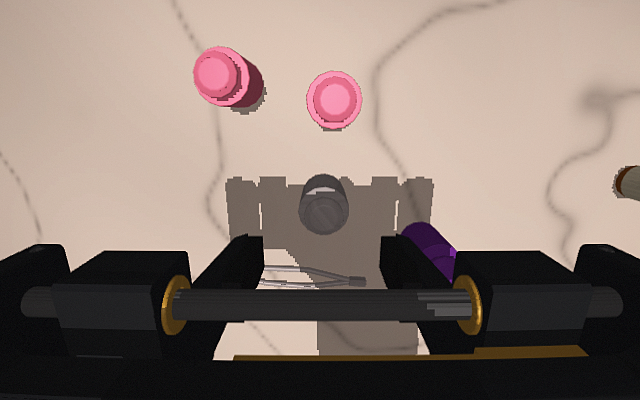

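w500 is at (323,204), centred to ~1 mm. The pinks at (333,99) and (225,75) and the purple at (430,250) are clear of the fingers. I'll pick w500 and carry it to ring 1.

jog_arm(
  turn=[
    [0,0,0],
    [0,0,0],
    [0,0,0],
    [0,0,0],
    [0,0,0],
    [0,0,0],
    [0,0,0],
    [0,0,0],
    [0,0,0],
    [0,0,0],
    [0,0,0],
    [0,0,0],
  ],
  translation=[
    [0,0.001,0.05],
    [0,0.001,0.08],
    [0,0.001,0.0965],
    [0,0.001,0.0965],
    [0,0.001,0.0965],
    [0,0.001,0.0965],
    [0,0.001,0.0965],
    [0,0.001,0.0965],
    [0,0.001,0.0965],
    [0,0.001,0.09],
    [0,0.001,0.07],
    [0,0.001,0.07],
  ],
  grip=[0.3,0.3,0.3,0.3,1,1,1,1,1,1,1,1],
  force=40,
)

```text
clock: 26.15
tool_pos: [0.4294, -0.0006, 0.069]
eef_rot: [1.0, 0.0, -0.001, 0.0]
contact_force: [0.1, 0.1, -4.9]
opening: 0.405
finger_force: 40.0
```

jog_arm(
  turn=[
    [0,0,0],
    [0,0,0],
    [0,0,0],
    [0,0,0],
    [0,0,0],
    [0,0,0],
    [0,0,0],
    [0,0,0],
    [0,0,0],
    [0,0,0],
    [0,0,0],
    [0,0,0],
  ],
  translation=[
    [0,0,-0.04],
    [0,0,-0.07],
    [0.04,-0.024,-0.07],
    [0.085,-0.051,-0.07],
    [0.13,-0.078,-0.07],
    [0.17,-0.102,-0.07],
    [0.2,-0.12,-0.07],
    [0.208,-0.125,-0.06],
    [0.208,-0.125,-0.02],
    [0.208,-0.125,0],
    [0.208,-0.125,0],
    [0.208,-0.125,0],
  ],
  grip=[1,1,1,1,1,1,1,1,1,1,1,1],
)

```text
clock: 27.65
tool_pos: [0.6387, 0.125, 0.0683]
eef_rot: [1.0, 0.0, -0.001, -0.0]
contact_force: [0.3, 0.4, -5.7]
opening: 0.403
finger_force: 40.0
```

```bash
python3 pl.py w500_mid .066 .040 w12
```

```text
27.65 [0.6387 0.125  0.0683] [-0.0015  0.0006 -1.    ] 0.403071953361892 [ 0.3282  0.44   -5.7261]
mask 0.87 4918 [321.    258.027] centre-tcp [ 0.0021  0.0006 -0.007 ]
mask 0.66 296 [381.     347.1486] centre-tcp [-0.0512 -0.0319 -0.007 ]
[(array([-0.01  ,  0.0025, -0.016 ]), 0.65)]
rings [[0.6339, -0.0335, 0.0109], [0.6405, 0.1242, 0.0106]]
[[ 0.6306  0.1239  0.0261]
 [ 0.6402 -0.0389  0.0224]]
```

View pics/w12.png

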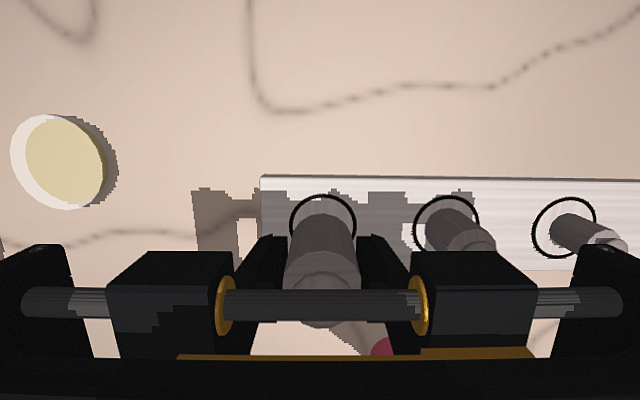

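w500 is held at (322,260) over ring 1, and w200 stands in ring 2 (455,230). I'll lower it near contact and compare the foot edge with the ring.

jog_arm(
  turn=[
    [0,0,0],
    [0,0,0],
    [0,0,0],
    [0,0,0],
  ],
  translation=[
    [0,0,0.008],
    [0,0,0.013],
    [0,0,0.013],
    [0,0,0.013],
  ],
  grip=[1,1,1,1],
)

```text
clock: 28.45
tool_pos: [0.6397, 0.1252, 0.06]
eef_rot: [1.0, -0.0, 0.001, 0.0]
contact_force: [-8.1, -4.1, 33.6]
opening: 0.406
finger_force: 40.0
```

Run:
```python
from h import *
print(r.get_state()["tool_pos"]);im=save("wrist","w13")
c=im[180:260,270:370];cv2.imwrite("pics/w13c.png",cv2.resize(c[:,:,::-1],None,fx=6,fy=6,interpolation=0))
print(im[180:230,322].mean(1).astype(int).tolist())
p=cams.camera_params("wrist")
for v in range(192,222,4): print(v,onz(p,322,v,.012),onz(p,322,v,.0145))
for u in(285,290,300,345,355,360): print(u,onz(p,u,215,.012)[1],onz(p,u,225,.0145)[1])
```

```text
[0.63971315 0.12520729 0.05999277]
[89, 93, 128, 182, 213, 226, 225, 228, 225, 223, 221, 223, 221, 223, 224, 223, 221, 223, 236, 143, 0, 1, 0, 97, 123, 115, 117, 117, 117, 116, 116, 115, 118, 119, 101, 70, 62, 64, 63, 64, 63, 63, 61, 60, 60, 64, 65, 64, 63, 64]
192 [0.66439382 0.12519335 0.012     ] [0.66504339 0.1252043  0.0145    ]
196 [0.66192173 0.12519113 0.012     ] [0.6626067  0.12520211 0.0145    ]
200 [0.65943111 0.12518889 0.012     ] [0.66015173 0.1251999  0.0145    ]
204 [0.65692165 0.12518663 0.012     ] [0.65767821 0.12519767 0.0145    ]
208 [0.65439306 0.12518434 0.012     ] [0.65518581 0.12519542 0.0145    ]
212 [0.65184501 0.12518203 0.012     ] [0.65267424 0.12519315 0.0145    ]
216 [0.64927718 0.1251797  0.012     ] [0.65014318 0.12519085 0.0145    ]
220 [0.64668926 0.12517735 0.012     ] [0.64759232 0.12518853 0.0145    ]
285 0.14772616202193925 0.14762645261507076
290 0.14467761098753582 0.1445920824397136
300 0.13858298254899148 0.13852583023293125
345 0.11116311558484855 0.11123369561586474
355 0.10506275853051847 0.1051616841502439
360 0.10201055890466688 0.10212364583974598
```

View pics/w13c.png

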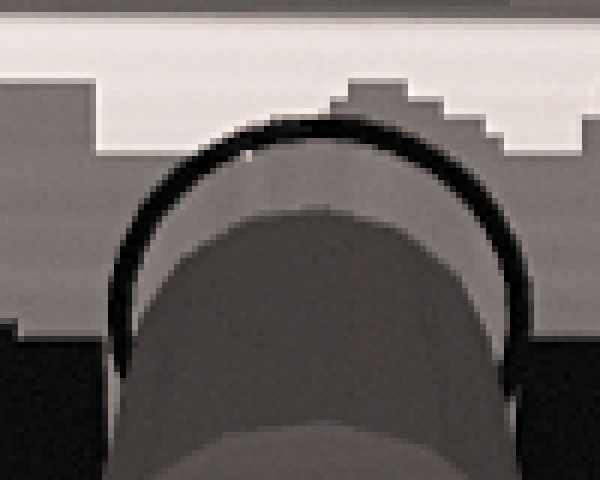

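The foot touched earlier than expected, at 33 N, and its back edge (row ~215) leaves a wider gap to the ring than it should, so the weight may have tilted about the closing axis. I'll ease up and work out the tilt numerically.

jog_arm(
  turn=[
    [0,0,0],
    [0,0,0],
    [0,0,0],
  ],
  translation=[
    [0,0,-0.005],
    [0,0,-0.01],
    [0,0,-0.01],
  ],
  grip=[1,1,1],
)

```text
clock: 28.88
tool_pos: [0.6381, 0.1247, 0.0638]
eef_rot: [1.0, 0.0, -0.002, 0.0]
contact_force: [0.2, -0.3, -5.4]
opening: 0.408
finger_force: 40.0
```

```bash
cat > tilt.py <<'E'
from m import *
import sys
n=sys.argv[1]
t=r.get_state()["tool_pos"];im=save("wrist",n).mean(2).astype(int);p=cams.camera_params("wrist");print(t,r.get_state()["contact_force"])
print(list(zip(range(190,275),im[190:275,322].tolist())))
E
python3 tilt.py w14
python3 - <<'E'
import cv2
im=cv2.imread("pics/w13.png",0);print(im[235:290,322].tolist())
E
```

```text
[0.6381 0.1247 0.0638] [-1.3063 -0.5101 -3.7319]
[(190, 226), (191, 224), (192, 228), (193, 241), (194, 153), (195, 0), (196, 0), (197, 0), (198, 67), (199, 109), (200, 118), (201, 112), (202, 115), (203, 113), (204, 116), (205, 116), (206, 116), (207, 114), (208, 115), (209, 116), (210, 116), (211, 114), (212, 120), (213, 103), (214, 71), (215, 62), (216, 64), (217, 63), (218, 64), (219, 65), (220, 64), (221, 65), (222, 63), (223, 65), (224, 64), (225, 64), (226, 65), (227, 64), (228, 64), (229, 64), (230, 65), (231, 63), (232, 64), (233, 63), (234, 63), (235, 65), (236, 64), (237, 65), (238, 65), (239, 65), (240, 64), (241, 63), (242, 66), (243, 62), (244, 62), (245, 64), (246, 64), (247, 64), (248, 65), (249, 63), (250, 66), (251, 84), (252, 87), (253, 80), (254, 80), (255, 81), (256, 82), (257, 82), (258, 79), (259, 78), (260, 80), (261, 79), (262, 82), (263, 80), (264, 78), (265, 81), (266, 81), (267, 83), (268, 83), (269, 82), (270, 81), (271, 63), (272, 62), (273, 66), (274, 70)]
[63, 62, 62, 62, 64, 64, 65, 65, 64, 65, 64, 61, 63, 63, 63, 73, 88, 83, 81, 79, 80, 82, 82, 75, 78, 81, 79, 78, 79, 79, 82, 82, 81, 82, 85, 71, 65, 64, 69, 75, 77, 82, 83, 82, 86, 84, 83, 86, 87, 85, 88, 87, 88, 90, 42]
```

```bash
cat > fit.py <<'E'
from m import *
from scipy.optimize import least_squares
def fit(rows,t,p):
    def f(a):
        x0,th,g=a;ax=np.array([np.sin(th),0,np.cos(th)]);rd=np.array([np.cos(th),0,-np.sin(th)]) # th>0: top leans +x
        o=np.array([t[0]+x0,t[1],t[2]])-g*ax
        return [proj(p,o+h*ax+q*rd)[1]-v for (h,q),v in zip(((0,.019),(.051,.019),(.066,.014)),rows)]
    s=least_squares(f,[0,0,.04],x_scale=[.01,.1,.01]);x0,th,g=s.x
    print("x0 %.4f tilt %.1f deg g %.4f foot x %.4f cost %.2f"%(x0,np.degrees(th),g,t[0]+x0-g*np.sin(th),s.cost))
if __name__=="__main__":
    s=r.get_state();p=cams.camera_params("wrist");print(s["tool_pos"])
    for rows in((213.5,250.5,273),(213.5,250.5,274.5),(213.5,250.5,271)): fit(rows,s["tool_pos"],p)
E
python3 fit.py
```

```text
[0.6379 0.1247 0.0636]
x0 -0.0311 tilt -6.3 deg g 0.0895 foot x 0.6166 cost 0.00
x0 -0.0219 tilt -4.0 deg g 0.0747 foot x 0.6212 cost 0.00
x0 -0.0491 tilt -10.2 deg g 0.1146 foot x 0.6090 cost 0.00
```

Run:
```python
from m import *
from scipy.optimize import least_squares
s=r.get_state();p=cams.camera_params("wrist");t=s["tool_pos"];print(t)
def f(a,g):
    x0,th=a;ax=np.array([np.sin(th),0,np.cos(th)]);rd=np.array([np.cos(th),0,-np.sin(th)]);o=np.array([t[0]+x0,t[1],t[2]])-g*ax
    return [proj(p,o+h*ax+q*rd)[1]-v for (h,q),v in zip(((0,.019),(.051,.019)),(213.5,250.5))]
for g in(.038,.042,.045,.048,.051):
    x0,th=least_squares(f,[0,0],args=(g,),x_scale=[.01,.1]).x
    ax=np.array([np.sin(th),0,np.cos(th)]);rd=np.array([np.cos(th),0,-np.sin(th)]);o=np.array([t[0]+x0,t[1],t[2]])-g*ax
    print(g,"x0 %.4f tilt %.1f foot x %.4f lowest %.4f"%(x0,np.degrees(th),o[0],o[2]-.019*abs(np.sin(th))),"knob top row",proj(p,o+.066*ax+.014*rd)[1], "left/right foot cols",[proj(p,o+[0,q,0])[0] for q in(.019,-.019)])
# top camera
c="top";im=save(c,"top2")
for k in("w500_mid","w200_mid","w100_mid","w50_mid","oil"): print(k,[(np.round(d["position"],4).tolist(),round(d["p"],2)) for c in("top","scene") if cams.snapshot(c) is not None for d in models.place_of(c,k)[:5]])
```

```text
[0.6379 0.1247 0.0636]
0.038 x0 -0.0038 tilt 1.6 foot x 0.6331 lowest 0.0251 knob top row 279.92856816971215 left/right foot cols [np.float64(289.8960332169673), np.float64(354.1373591705212)]
0.042 x0 -0.0054 tilt 1.0 foot x 0.6318 lowest 0.0212 knob top row 279.1679684644046 left/right foot cols [np.float64(290.60555173705734), np.float64(353.37001733116233)]
0.045 x0 -0.0067 tilt 0.5 foot x 0.6308 lowest 0.0184 knob top row 278.6313774550692 left/right foot cols [np.float64(291.11624902270006), np.float64(352.81769366464266)]
0.048 x0 -0.0080 tilt 0.1 foot x 0.6298 lowest 0.0155 knob top row 278.1214027418698 left/right foot cols [np.float64(291.60950222595756), np.float64(352.28423128517545)]
0.051 x0 -0.0094 tilt -0.4 foot x 0.6288 lowest 0.0124 knob top row 277.6361071420922 left/right foot cols [np.float64(292.08609719136933), np.float64(351.76878108335035)]
w500_mid [([0.6287, 0.1295, 0.0482], 0.59), ([0.5111, -0.0031, 0.0317], 0.79), ([0.6418, 0.1223, 0.0072], 0.74), ([0.6267, 0.1237, 0.0508], 0.7), ([0.528, 0.0655, 0.0296], 0.61), ([0.3861, -0.0911, 0.0344], 0.54)]
w200_mid [([0.6407, 0.0464, 0.0368], 0.44)]
w100_mid [([0.6361, -0.037, 0.0349], 0.45)]
w50_mid [([0.6387, -0.114, 0.0294], 0.58)]
oil [([0.4464, -0.2803, -0.0034], 0.52), ([0.4435, -0.2807, -0.0021], 0.66)]
```

The weight is upright but sits ~8 mm toward -x in the grip, and the top and scene networks confirm x≈0.628. I correct for that and lower it in small steps.

jog_arm(
  turn=[
    [0,0,0],
    [0,0,0],
    [0,0,0],
    [0,0,0],
    [0,0,0],
  ],
  translation=[
    [0.004,0.0005,-0.001],
    [0.0075,0.0005,-0.001],
    [0.0075,0.0005,-0.001],
    [0.0075,0.0005,-0.001],
    [0.0075,0.0005,-0.001],
  ],
  grip=[1,1,1,1,1],
)

```text
clock: 30.6
tool_pos: [0.6455, 0.1243, 0.0652]
eef_rot: [1.0, 0.001, -0.002, 0.0]
contact_force: [0.3, 0.1, -5.8]
opening: 0.408
finger_force: 40.0
```

```bash
python3 tilt.py w15 | cut -c1-700
python3 - <<'E'
from h import *
for c in("top","scene"):
    cams.snapshot(c);print([(np.round(d["position"],4).tolist(),round(d["p"],2)) for d in models.place_of(c,"w500_mid") if d["position"][0]>.58])
E
```

```text
[0.6455 0.1243 0.0652] [-0.5824  0.5512 -5.8925]
[(190, 187), (191, 217), (192, 229), (193, 230), (194, 231), (195, 236), (196, 170), (197, 109), (198, 113), (199, 118), (200, 119), (201, 119), (202, 115), (203, 116), (204, 122), (205, 70), (206, 0), (207, 4), (208, 0), (209, 88), (210, 123), (211, 117), (212, 119), (213, 103), (214, 70), (215, 60), (216, 64), (217, 65), (218, 64), (219, 62), (220, 65), (221, 65), (222, 62), (223, 67), (224, 60), (225, 64), (226, 65), (227, 63), (228, 65), (229, 62), (230, 65), (231, 64), (232, 64), (233, 64), (234, 61), (235, 64), (236, 65), (237, 62), (238, 64), (239, 63), (240, 66), (241, 62), (242, 63), (243, 64), (244, 64), (245, 64), (246, 64), (247, 66), (248, 63), (249, 63), (250, 65), (251, 85), (
[([0.6345, 0.126, 0.0516], 0.51)]
[([0.6366, 0.1237, 0.0511], 0.51), ([0.6393, 0.124, 0.0071], 0.21)]
```

The gap from the foot edge to the ring edge is now ~2.6 mm against an ideal 2.5 mm, so w500 is centred. Lowering.

jog_arm(
  turn=[
    [0,0,0],
    [0,0,0],
    [0,0,0],
    [0,0,0],
  ],
  translation=[
    [0.0003,0,0.0015],
    [0.0003,0,0.003],
    [0.0003,0,0.0038],
    [0.0003,0,0.0038],
  ],
  grip=[1,1,1,1],
)

```text
clock: 31.35
tool_pos: [0.6459, 0.1242, 0.0613]
eef_rot: [1.0, 0.0, -0.002, 0.0]
contact_force: [-0.5, -1.2, -5.9]
opening: 0.407
finger_force: 40.0
```

jog_arm(
  turn=[
    [0,0,0],
    [0,0,0],
    [0,0,0],
  ],
  translation=[
    [0,0,0.0008],
    [0,0,0.0012],
    [0,0,0.0012],
  ],
  grip=[1,1,1],
)

```text
clock: 31.72
tool_pos: [0.646, 0.1243, 0.0604]
eef_rot: [1.0, 0.0, -0.001, 0.0]
contact_force: [0.2, -0.3, -3.7]
opening: 0.404
finger_force: 40.0
```

jog_arm(
  turn=[
    [0,0,0],
    [0,0,0],
    [0,0,0],
  ],
  translation=[
    [0,0,0.0005],
    [0,0,0.001],
    [0,0,0.001],
  ],
  grip=[1,1,1],
)

```text
clock: 32.1
tool_pos: [0.6463, 0.1243, 0.0602]
eef_rot: [1.0, 0.0, -0.001, 0.0]
contact_force: [-1.9, -2.1, 6.1]
opening: 0.406
finger_force: 40.0
```

Firm contact. I release gradually, then lift clear and back to an open spot for checking.

jog_arm(
  turn=[
    [0,0,0],
    [0,0,0],
    [0,0,0],
    [0,0,0],
    [0,0,0],
    [0,0,0],
    [0,0,0],
    [0,0,0],
    [0,0,0],
    [0,0,0],
    [0,0,0],
    [0,0,0],
    [0,0,0],
    [0,0,0],
  ],
  translation=[
    [0,0,0],
    [0,0,0],
    [0,0,0],
    [0,0,0],
    [0,0,0],
    [0,0,-0.01],
    [0,0,-0.04],
    [0,0,-0.09],
    [-0.03,0.03,-0.14],
    [-0.06,0.06,-0.19],
    [-0.1,0.1,-0.22],
    [-0.11,0.12,-0.22],
    [-0.11,0.12,-0.22],
    [-0.11,0.12,-0.22],
  ],
  grip=[0.55,0.5,0.45,0.4,0.4,0.4,0.4,0.4,0.4,0.4,0.4,0.4,0.4,0.4],
)

```text
clock: 33.85
tool_pos: [0.5372, 0.0053, 0.28]
eef_rot: [1.0, 0.001, -0.001, -0.001]
contact_force: [-0.5, -0.4, -0.2]
opening: 0.6
finger_force: 0.0
```

```bash
cat > chk.py <<'E'
from m import *
s=r.get_state();print(s["clock"],s["tool_pos"])
for c in("wrist","top","scene"):
    im=save(c,"chk_"+c);print(c)
    for k in("ring_1","w500_mid","w200_mid","w100_mid","w50_mid"):
        print(k,[(np.round(d["position"],4).tolist(),round(d["p"],2)) for d in models.place_of(c,k) if d["position"][0]>.58])
    p=cams.camera_params(c)
    if c=="scene": continue
    for k,h in(("w500_mid",.066),("w200_mid",.048),("w100_mid",.039),("w50_mid",.031)):
        for d in models.masks_of(c,k):
            ys,xs=np.nonzero(d["pixels"]);X=onz(p,xs.mean(),ys.mean(),.012+h*.5)
            if X[0]>.58: print(" mask",k,round(d["p"],2),len(xs),X[:2])
print(rings("wrist"))
E
python3 chk.py
```

```text
33.85 [0.5372 0.0053 0.28  ]
wrist
ring_1 [([0.6375, 0.0442, 0.0119], 0.83), ([0.6342, -0.1154, 0.0125], 0.59), ([0.6387, -0.036, 0.0134], 0.58), ([0.6403, 0.126, 0.013], 0.56)]
w500_mid [([0.6375, 0.1259, 0.0472], 0.82)]
w200_mid [([0.6387, 0.0448, 0.0348], 0.65)]
w100_mid [([0.638, -0.0362, 0.0287], 0.75)]
w50_mid [([0.6375, -0.1155, 0.0274], 0.65)]
 mask w500_mid 0.69 1374 [0.638  0.1236]
 mask w200_mid 0.61 569 [0.6369 0.0448]
 mask w100_mid 0.73 326 [ 0.6359 -0.0363]
 mask w50_mid 0.8 268 [ 0.6355 -0.1158]
top
ring_1 [([0.6334, -0.1188, 0.012], 0.57)]
w500_mid [([0.6376, 0.1261, 0.0481], 0.4)]
w200_mid []
w100_mid []
w50_mid []
 mask w500_mid 0.54 27 [0.6501 0.1282]
scene
ring_1 [([0.6382, 0.0442, 0.0109], 0.6), ([0.6428, -0.0344, 0.0126], 0.56), ([0.6343, -0.1169, 0.0067], 0.48), ([0.6386, 0.1271, 0.0078], 0.43)]
w500_mid [([0.6399, 0.1234, 0.0465], 0.71)]
w200_mid []
w100_mid [([0.6344, -0.035, 0.0319], 0.66)]
w50_mid [([0.6372, -0.1212, 0.0295], 0.42)]
[[ 0.6381  0.1249  0.018 ]
 [ 0.6363  0.0463  0.0199]
 [ 0.6374 -0.0349  0.0195]
 [ 0.6341 -0.1152  0.0212]]
```

All four are upright, and the networks and masks put each within about 1–2 mm of its ring centre. The oil bottle hasn't moved, so I hand in.

```bash
python3 -c "
from plant import r
print(r.finish_job())"
```

```text
the job is handed in; nothing more can be done
None
```

The job is handed in: all four weights stand upright in their rings, w50 nearest the balance through w100 and w200 to w500 at the far end, each within about 2 mm of centre by the last wrist-camera check; w500 was pressed on the plate at about 34 N during its first lowering, then re-centred and set down gently, and the oil bottle was left where it stood.

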